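# Tap a flanged bearing cup square into a pump end cover

## Task

The bearing cup stands started in the bore of the pump end cover. Take the soft-faced drift from its block and tap the cup down with it, about 2 mm at a time on alternately opposite sides of its flange so that it goes in square and never cocks, until you feel it bottom all round on the spacer ring hidden in the bore. Finish with a firm push of nearly 20 N on the bottomed cup, but never bear on it with more than 25 N. Touch the cup with nothing but the drift, leave the other things on the mat alone, and stand the drift back in its block at the end.

Things in the scene. Friction and masses are not known exactly. Their poses are not given: they have to be found in the camera images.
- cup: Loose steel bearing cup, a ring open through the middle (40 mm): flange 72 mm diameter, 5 mm thick, on top of a spigot 52 mm diameter, 21 mm long. Origin on its axis at the flange's underside; z up along its axis. The flange's top, to be tapped, is at z = +5 mm, flat from radius 23 to 35 mm. About 0.16 kg. At the start the spigot is 6.5 mm in the bore, the flange 14.5 mm above the cover's face.
- bore_mouth (a point): Centre of the bore's mouth in the flat, level top face of the end cover, 74 to 88 mm above the bench (it differs each time); z up, normal to the face. Bore 54.6 mm diameter.
- end_cover: Fixed aluminium pump end cover on a height-adjustable dark fixture: boss 92 mm diameter, face 52 mm above its origin, round foot 144 mm, toe clamps up to 31 mm high reaching 103 mm out along its y. A tolerance ring in the bore (sprung waves 4.5 and 11 mm down) grips the cup: pressing one side takes 3 to 12 N; that side sinks, the far side hardly moves, so the cup tilts, and jams if it leans much.
- bore_shoulder: Fixed shoulder inside the bore, with a brass spacer ring lying on it, both hidden by the cup. Origin: centre of the shoulder, 21.5 mm below the cover's face. The spacer is 2 to 10 mm thick and differs each time, so the cup bottoms with its flange anywhere from 1.5 to 9.5 mm above the face: only the hard stop under the drift tells. The spacer gives no spring.
- drift: Drift standing upright in its block. Origin at the lowest point of its domed tip, z up along its axis. Round shank 16 mm diameter from z = 0 to 60 mm, white, its lowest 14 mm a yellow resilient face (8 mm dome radius, gives 0.05 mm per N, at most 2 mm); white collar 36 mm diameter from 60 to 66 mm, resting on the block's top; above it a red square grip 22 x 22 mm, z = 66 to 116 mm, flats along x and y. About 0.14 kg.
- drift_block_hole0 (a point): Mouth of the drift's hole, centre of the top of the blue plastic block (80 x 80 mm, top 68 mm above the bench, fixed); z up. The hole is 21 mm wide and 64 mm deep. With the drift fully in, its collar lies on the block and its origin is 60 mm below this point.
- flow_controller: Bystander, loose: pink mass-flow controller on a steel base with steel fittings at its ends, about 124 x 28 x 78 mm, origin under its middle, long side along its x. Leave alone.
- gauge_head: Bystander, loose: small black box 50 x 36 x 26 mm with a steel stub, origin under its middle. Leave alone.
- flange_adapter: Bystander, loose: turned steel vacuum flange with a tube stub, 55 mm diameter, 45 mm high, origin under its middle. Leave alone.
Things that resemble listed ones, but are neither listed nor needed, are in the scene too. Of the things that look like the drift, the middle-sized one is meant.

How it is judged:
On the way, in this order (a step that is already met when the one before it is completed fails the run):
1. the drift is drawn clear of its block while the cup still stands proud (z of drift in the frame of drift_block_hole0 above 0.005 m and z of cup in the frame of bore_mouth above 0.012 m), for 0.1 s.
2. the cup is bottomed square on the spacer ring and takes a firm push of the drift (over 14 N, of which over 11 N reaches the spacer) (angle between the z axis of cup and the z axis of bore_mouth, either way round below 0.03 rad and horizontal distance between cup and bore_mouth below 0.003 m and contact force between drift and cup above 14 N and contact force between cup and bore_shoulder above 11 N).
At the end, for the whole second after the job is handed in: The cup, bottomed on the spacer ring, is still down in the bore (its flange's underside 0 to 10.5 mm above the cover's face), square within 0.03 rad (1.7 degrees), centred within 3 mm; the drift stands upright in its block, its tip at least 55 mm below the block's top; both at rest (angle between the z axis of cup and the z axis of bore_mouth, either way round below 0.03 rad and horizontal distance between cup and bore_mouth below 0.003 m and z of cup in the frame of bore_mouth between 0 and 0.0105 m and horizontal distance between drift and drift_block_hole0 below 0.005 m and z of drift in the frame of drift_block_hole0 below -0.055 m and angle between drift's own z axis and vertical below 0.12 rad and linear speed of each of drift, cup below 0.02 m/s); the robot touches nothing.
It fails at once if the cup is cocked: it leans more than 0.087 rad (5 degrees) (angle between the z axis of cup and the z axis of bore_mouth, either way round above 0.087 rad).
It fails at once if the drift bears on the cup with more than 30 N (contact force between drift and cup above 30 N).
It fails at once if the gripper or arm touches the cup (contact force between any of the fingers, the arm and cup above 0.5 N).
It fails at once if a bystander is shifted by more than 15 mm (distance of any of flow_controller, gauge_head, flange_adapter from where it was at the start of the episode above 0.015 m).
It also fails if it takes over 72 s, if anything falls off the work surface, if the arm or the gripper's body presses on something with over 40 N, if the wrist force passes 120 N, or if a joint passes its speed limit or range.

## Robot

A 6-joint arm with a two-finger parallel gripper is mounted at the origin on the work surface. World frame = base frame: x ahead of the robot, y to its left, z up, the work surface at z = 0. Lengths are in m, angles in rad, forces in N, time in s.
With the tool pointing down it reaches from about 0.275 to 0.825 m from the base axis. Payload 4.9 kg.
Tool frame: the origin (TCP) lies midway between the tips of the shut fingers; the grasp point (between the pads) lies 19 mm behind it; z points along the fingers, y is the direction in which the jaws open and shut (so a half turn about z gives the same grasp; the last joint's range is limited). The gripper opens to 85 mm and grips with 20 to 120 N. Pads are 22 mm wide; open, the fingers measure 114 mm over their backs; the gripper's body (76 mm by 85 mm) begins 54 mm behind the grasp point. The pads swing forward as they close: fully open they stand 13 mm farther back than shut.
Start: joints at [1.001, 0.326, -0.193, 1.052, 0, 1.437], TCP at [0.232, 0.499, 0.231] pointing down, gripper open.
Joint ranges: [-2.65, 2.65], [-0.97, 1.79], [-1.3, 1.35], [-1.93, 2.1], [-1.47, 1.37], [-3.14, 3.14]. Speed limits (rad/s): [2.57, 2.57, 3.14, 3.14, 3.14, 3.14].

## Interface

Orientations are given as [roll, pitch, yaw] about the fixed x, y, z axes, in that order (R = Rz(yaw) Ry(pitch) Rx(roll)).
In Python, from bench import env gives the robot as it stands. The module is installed in compiled form; this text tells all that it offers.
- The arm moves only by the tool carry_out, never from a script. Its argument "targets" is a list that holds one entry, the list of rows, each a list of 7 numbers: the shift along the tool's x, y, z in cm, then the turn, a rotation vector about the tool's x, y, z in rad, then the opening in per cent of the stroke, from 0 (shut) to 100 (fully open). In form: [[[tx, ty, tz, ax, ay, az, hand], ...]]. A call has 1 to 8 rows; each row shifts and turns the commanded pose from where the row before left it, along the tool's axes as they then stand; what a row does not reach is not made up. A row lasts 1/8 s, in which the tool goes at most 62.5 mm and 10.7 degrees, less where a joint would pass 70% of its speed; a pose out of reach is approached as far as the arm can. A call with a gripper value outside its range is refused whole. The fingers move at their own pace and stop on an object; the grip force is fixed at half the most. Time passes only in rows, so rows that do not move let the fingers close. It gives the time, the measured TCP pose, the force and the opening at its end, in the units of the state.
- env.read_state(): the state, without advancing time (a new reading comes with each control period).
- env.get_image(name): name is "scene" or "top" or "wrist"; returns (picture, depth): 480x640x3 uint8, red, green, blue; 480x640 float32, m along the optical axis (not along the pixel's ray), 0 where there is no reading.
- env.get_calibration(name): a dict with "K" (3x3 intrinsics, pixels), "k1" (the pictures are not rectified: a ray, as slopes to the right and down, at radius r is drawn at 1 + k1 r^2 times it, then the intrinsics apply), "origin" and "attitude" of the camera in the world. Camera axes: x right, y up, looking along -z (the intrinsics and any distortion apply to the point x, -y, -z); pixel columns grow to the right and rows downward; lengths in m; the calibration is good to about 2 mm. A picture is of the moment at which its call begins: read the wrist's pose just before it. get_calibration takes no time and is no camera call; for the wrist camera it gives the pose at the moment of the call.
- env.job_done(): hands the job in, once; it reports no verdict.
The state is a dict: "time_s": time; "joint_pos": joint angles; "joint_vel": joint speeds; "tau": joint torques, N m; "tool_pos": TCP position; "tool_rot": TCP orientation; "force": force on the tool from outside, world axes, zero at the start; "wrist_torque": the same for the moment, N m; "grip_width": finger opening in m.
Only numpy, scipy, OpenCV 4.12 (cv2) and the standard library are available. Lean on these libraries where they do the work, as an engineer would, in place of code of your own. Each camera call takes 0.05 s, during which the arm holds its last target.

## Working session

There is one attempt and no reset: what is moved stays moved. The work goes in short steps, Python scripts to look and compute and a tool call to move; the robot and the scene stay as the last step left them, time stands still between calls to the robot, and variables do not carry over. Pictures are saved under pics/ and viewed, and the job is handed in when it is done.

Besides the shell and the picture viewer there is one more tool, called after ">>>" as name(argument=value, ...), one argument or row to a line, values as JSON. carry_out: Moves the arm, as the interface text tells. Its arguments: {"type":"object","properties":{"targets":{"type":"array"}},"required":["targets"]}

```bash
mkdir -p pics; ls; python3 - <<'E'
from bench import env
import cv2,numpy as np,pickle
s=env.read_state(); print(s)
for n in ["scene","top","wrist"]:
    c=env.get_calibration(n); print(n,c)
    p,d=env.get_image(n); cv2.imwrite(f"pics/{n}0.png",p[:,:,::-1]); pickle.dump((p,d,c),open(f"{n}0.pkl","wb"))
    print(d.min(),d.max())
E
```

```text
pics
{'time_s': 0.0, 'joint_pos': array([ 1.00080443e+00,  3.26973699e-01, -1.93594217e-01,  1.05200501e+00,
        3.10847543e-06,  1.43663885e+00]), 'joint_vel': array([ 0.0006071 ,  0.00122195, -0.00096415, -0.00073161, -0.00015333,
       -0.00193309]), 'tau': array([-1.00848722e-04, -4.43398190e+01,  2.62441224e+01,  1.53683015e-02,
       -2.21015098e-04, -7.68728995e-06]), 'tool_pos': array([0.23183732, 0.49809759, 0.23048169]), 'tool_rot': array([-3.13983243e+00, -2.40710736e-04,  2.70575802e+00]), 'force': array([ 0.10422461, -0.54864599,  0.01882638]), 'wrist_torque': array([-0.03362246, -0.00714652, -0.04825453]), 'grip_width': 0.08542469976559695}
scene {'K': array([[509.90176475,   0.        , 316.71160685],
       [  0.        , 509.90176475, 227.0900927 ],
       [  0.        ,   0.        ,   1.        ]]), 'k1': 0.036344060907503, 'origin': array([1.0409888 , 0.35581155, 0.67761834]), 'attitude': array([0.73786902, 0.01225892, 2.25222077])}
0.0 3.198959
top {'K': array([[567.36089781,   0.        , 316.80905296],
       [  0.        , 567.36089781, 250.25108927],
       [  0.        ,   0.        ,   1.        ]]), 'k1': -0.012648726431825755, 'origin': array([0.49228418, 0.01197811, 1.04313055]), 'attitude': array([ 0.13800155, -0.00366857, -1.58888649])}
0.0 1.9485747
wrist {'K': array([[396.88894313,   0.        , 316.78654951],
       [  0.        , 396.88894313, 235.16253871],
       [  0.        ,   0.        ,   1.        ]]), 'k1': -0.02652406309946949, 'origin': array([0.16879344, 0.52887603, 0.37456636]), 'attitude': array([-0.28139978,  0.00155669,  1.13479909])}
0.0 1.2658247
```

View pics/scene0.png

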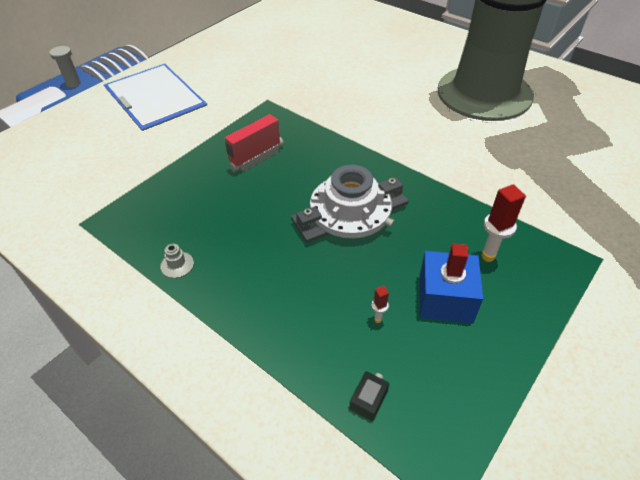

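View pics/top0.png

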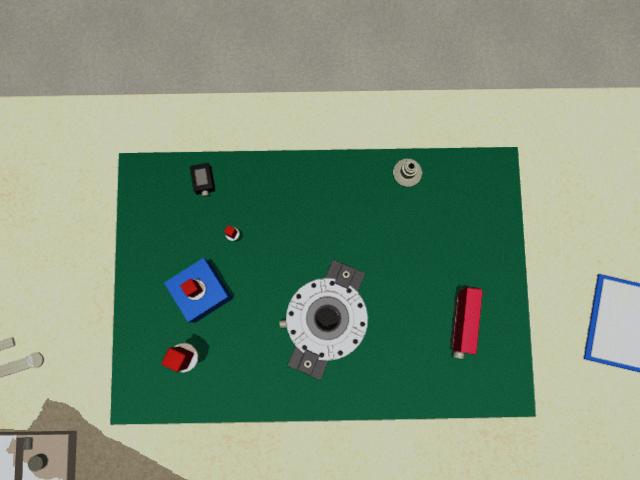

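View pics/wrist0.png

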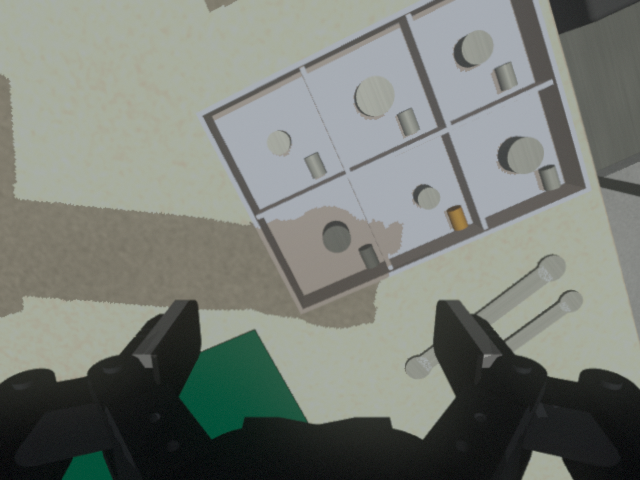

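The top view shows the blue block with the middle-sized drift at about (193,288), the cup in its cover at (327,318), a larger look-alike at (180,357) and a smaller one at (232,233). The bystanders are well clear. I'll measure next.

```bash
cat > h.py <<'E'
import numpy as np,cv2,pickle
from scipy.spatial.transform import Rotation as R
def rot(c): return R.from_euler('xyz',c['attitude']).as_matrix()
def rays(c,uv):
    uv=np.atleast_2d(np.asarray(uv,float)); K=c['K']
    d=np.stack([(uv[:,0]-K[0,2])/K[0,0],(uv[:,1]-K[1,2])/K[1,1]],1); s=d.copy()
    for _ in range(8): s=d/(1+c['k1']*(s**2).sum(1,keepdims=True))
    v=np.stack([s[:,0],-s[:,1],-np.ones(len(s))],1)
    return v@rot(c).T          # scaled so depth*v
def onplane(c,uv,z):
    v=rays(c,uv); o=c['origin']; return o+v*((z-o[2])/v[:,2])[:,None]
def cloud(p,d,c):
    vv,uu=np.mgrid[0:480,0:640]; uv=np.stack([uu.ravel(),vv.ravel()],1)
    P=c['origin']+rays(c,uv)*d.ravel()[:,None]; P[d.ravel()==0]=np.nan
    return P.reshape(480,640,3)
def project(c,X):
    q=(np.atleast_2d(X)-c['origin'])@rot(c); s=np.stack([q[:,0]/-q[:,2],-q[:,1]/-q[:,2]],1)
    s=s*(1+c['k1']*(s**2).sum(1,keepdims=True)); return s*[c['K'][0,0],c['K'][1,1]]+[c['K'][0,2],c['K'][1,2]]
E
python3 - <<'E'
from h import *
for n in ['top','scene']:
    p,d,c=pickle.load(open(n+'0.pkl','rb')); P=cloud(p,d,c)
    hsv=cv2.cvtColor(p,cv2.COLOR_RGB2HSV)
    blue=(cv2.inRange(hsv,(105,150,60),(125,255,255))>0)
    print(n,'mat z',np.nanmedian(P[(cv2.inRange(hsv,(60,100,30),(90,255,255))>0)],0))
    m=blue&(abs(P[:,:,2]-0.068)<.006)
    nn,lab,st,ce=cv2.connectedComponentsWithStats(m.astype(np.uint8))
    i=1+np.argmax([st[k,4] if abs(np.nanmedian(P[lab==k],0)[2]-.068)<.01 and st[k,0]<500 else 0 for k in range(1,nn)])
    ys,xs=np.where(lab==i); print('block z',np.nanmedian(P[lab==i],0),st[i])
    hull=cv2.convexHull(np.stack([xs,ys],1).astype(np.int32))[:,0]
    X=onplane(c,hull,.068)
    r=cv2.minAreaRect((X[:,:2]*1000).astype(np.float32)); print('block rect mm',r)
    red=(cv2.inRange(hsv,(0,150,60),(6,255,255))>0)
    nn,lab,st,ce=cv2.connectedComponentsWithStats(red.astype(np.uint8))
    for k in range(1,nn):
        if st[k,4]<30: continue
        Q=P[lab==k]; zt=np.nanpercentile(Q[:,2],95); T=Q[Q[:,2]>zt-.006]
        print('red',ce[k],st[k,4],'ztop',zt,np.nanmean(T,0),cv2.minAreaRect((T[:,:2]*1000).astype(np.float32)))
    # cover region heights
    ctr=np.array([327,318]) if n=='top' else np.array([351,185])
    for dy in range(-45,46,5) if n=='top' else []:
        print(ctr[1]+dy,P[ctr[1]+dy,ctr[0]].round(4),p[ctr[1]+dy,ctr[0]])
E
```

```text
top mat z [ 0.5871942  -0.00344776  0.00228559]
block z [0.56127005 0.21370785 0.06734178] [ 165  258   63   64 1725]
block rect mm ((563.1709594726562, 215.57012939453125), (80.32797241210938, 79.54310607910156), 31.868427276611328)
red [229.10526316 230.42105263] 76 ztop 0.08451210488099353 [0.66255762 0.15635893 0.08201761] ((662.802490234375, 156.61703491210938), (14.833194732666016, 14.142849922180176), 62.52558898925781)
red [189.20754717 287.00628931] 159 ztop 0.12585682367024068 [0.56324302 0.21488439 0.12339929] ((563.2196044921875, 215.0096893310547), (20.178747177124023, 19.678346633911133), 33.04301071166992)
red [173.275      359.24166667] 360 ztop 0.15968424793991468 [0.44978555 0.23012247 0.15722392] ((449.9267883300781, 230.28533935546875), (28.632478713989258, 27.968570709228516), 64.32720184326172)
273 [ 0.5924 -0.0121  0.0196] [60 68 66]
278 [ 0.5832 -0.0118  0.0209] [141 145 147]
283 [ 0.5731 -0.0113  0.0348] [199 202 204]
288 [ 0.5641 -0.0111  0.0362] [197 201 203]
293 [ 0.5529 -0.0101  0.0734] [196 199 201]
298 [nan nan nan] [122 120 119]
303 [ 0.535  -0.0093  0
[... 648 characters left out ...]
block rect mm ((565.9373779296875, 218.17868041992188), (86.18953704833984, 81.87345886230469), 31.60301399230957)
red [506.25641026 207.01972387] 1014 ztop 0.16040160438688428 [0.45410325 0.23284467 0.15902503] ((453.4453125, 232.23992919921875), (28.422958374023438, 29.13388442993164), 65.554931640625)
red [457.53864734 257.68357488] 414 ztop 0.1258756619057863 [0.56556801 0.21805011 0.12428594] ((564.830810546875, 217.60049438476562), (24.17490577697754, 21.319149017333984), 28.378543853759766)
red [380.87735849 296.33490566] 212 ztop 0.08493937390165068 [0.66530516 0.15858456 0.08309257] ((664.510986328125, 158.58541870117188), (16.21708869934082, 14.791293144226074), 59.555023193359375)
```

```bash
python3 - <<'E'
from h import *
p,d,c=pickle.load(open('top0.pkl','rb'))
a=cv2.resize(p[240:400,140:400],None,fx=3,fy=3,interpolation=cv2.INTER_CUBIC); cv2.imwrite('pics/topc.png',a[:,:,::-1])
p,d,c=pickle.load(open('scene0.pkl','rb'))
a=cv2.resize(p[140:250,280:440],None,fx=5,fy=5,interpolation=cv2.INTER_CUBIC); cv2.imwrite('pics/scenec.png',a[:,:,::-1])
E
```

```text
(no output)
```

View pics/topc.png

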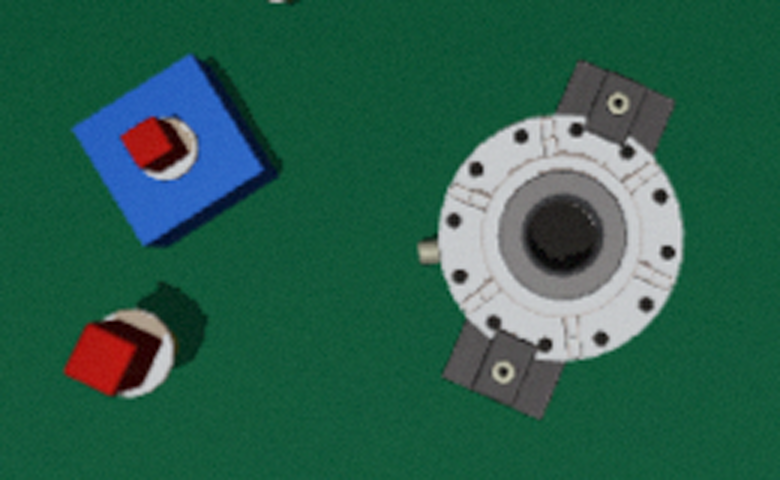

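View pics/scenec.png

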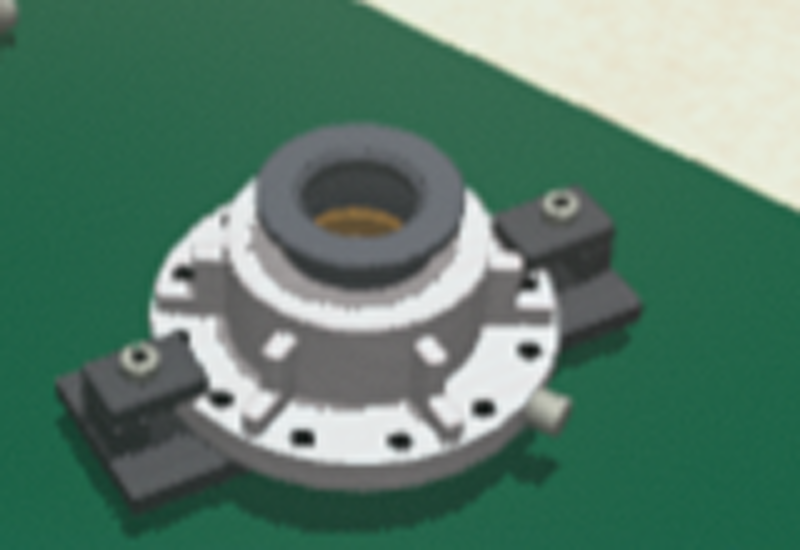

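```bash
cat >> h.py <<'E'
from scipy.optimize import least_squares
def circ(X):
    f=lambda q: np.hypot(X[:,0]-q[0],X[:,1]-q[1])-q[2]
    r=least_squares(f,[X[:,0].mean(),X[:,1].mean(),.036],loss='soft_l1',f_scale=.0007); return r.x,np.sqrt(np.mean(f(r.x)**2))
E
python3 - <<'E'
from h import *
for n in ['top','scene']:
    p,d,c=pickle.load(open(n+'0.pkl','rb')); P=cloud(p,d,c)
    g=p.astype(float).mean(2)
    z=P[:,:,2]; near=(np.hypot(P[:,:,0]-.508,P[:,:,1]+.009)<.034)&(z>.088)&(z<.105)
    print(n,'cup top z',np.nanmedian(z[near]),near.sum(), 'g',np.median(g[near]))
    fa=(np.hypot(P[:,:,0]-.508,P[:,:,1]+.009)<.045)&(np.hypot(P[:,:,0]-.508,P[:,:,1]+.009)>.038)&(z>.06)&(z<.085)
    print('face z',np.nanmedian(z[fa]),fa.sum())
    if n=='top':
        # radial edges from centre, gray->white
        ctr=np.array([327.,318.]); E=[];I=[]
        gs=cv2.GaussianBlur(g.astype(np.float32),(3,3),0)
        for t in np.linspace(0,2*np.pi,120,endpoint=False):
            r=np.arange(5,30,.1); q=ctr+np.outer(r,[np.cos(t),np.sin(t)])
            v=cv2.remap(gs,q[:,0].astype(np.float32)[None],q[:,1].astype(np.float32)[None],cv2.INTER_LINEAR)[0]
            dv=np.gradient(v); o=(r>16)&(r<26); i=(r>8)&(r<16)
            E.append(q[np.where(o)[0][dv[o].argmax()]]); I.append(q[np.where(i)[0][dv[i].argmax()]])
        for nm,e in (('outer',E),('inner',I)):
            for zz in (.0945,): print(nm,zz,circ(onplane(c,np.array(e),zz)[:,:2]))
    else:
        m=((g<135)&(z>.085)&(np.hypot(P[:,:,0]-.508,P[:,:,1]+.009)<.05)).astype(np.uint8)
        cn=max(cv2.findContours(m,0,cv2.CHAIN_APPROX_NONE)[0],key=len)[:,0]
        print(cn.min(0),cn.max(0)); X=onplane(c,cn,.0945)[:,:2]
        # use only far half (upper rows) : the near side includes the flange rim
        k=cn[:,1]<cn[:,1].mean(); print('all',circ(X),'far',circ(X[k]))
E
```

```text
top cup top z 0.0934280023016753 870 g 125.66666666666667
face z 0.07396098526098849 593
outer 0.0945 (array([ 0.51065688, -0.00902489,  0.0362474 ]), np.float64(0.00048713241931719835))
inner 0.0945 (array([ 0.51050413, -0.00933482,  0.02206806]), np.float64(0.0004938307070511662))
scene cup top z 0.0945610141125443 566 g 112.66666666666667
face z 0.07536374619594688 276
[331 165] [372 195]
all (array([ 0.513134  , -0.00641096,  0.03611893]), np.float64(0.0011529880331014927)) far (array([ 0.51075746, -0.00768411,  0.03428902]), np.float64(0.0007313845295760524))
```

```bash
cat >> h.py <<'E'
def plan(goal,yaw=None,s=None):
    from bench import env
    s=s or env.read_state(); M=R.from_euler('xyz',s['tool_rot']).as_matrix()
    t=M.T@(np.array(goal)-s['tool_pos'])*100
    print('t',round(s['time_s'],2),'pos',s['tool_pos'].round(4),'rpy',s['tool_rot'].round(4),'F',s['force'].round(1),'w',round(s['grip_width'],4)); print('shift cm',t.round(2))
    if yaw is not None:
        G=R.from_euler('xyz',[np.pi,0,yaw]).as_matrix(); print('turn',R.from_matrix(M.T@G).as_rotvec().round(3))
E
python3 -c "
from h import *
plan([.5643,.2168,.23],np.radians(121.7))"
```

```text
t 0.15 pos [0.2319 0.4983 0.2307] rpy [-3.1403e+00 -2.0000e-04  2.7058e+00] F [-0.2  0.2 -0.1] w 0.0854
shift cm [-42.01 -11.48   0.08]
turn [-0.001  0.     0.582]
```

>>> carry_out(
  targets=[
    [[-5.25,-1.44,0,0,0,0,100],[-5.25,-1.44,0,0,0,0,100],[-5.25,-1.44,0,0,0,0,100],[-5.25,-1.44,0,0,0,0,100],[-5.25,-1.44,0,0,0,0,100],[-5.25,-1.44,0,0,0,0,100],[-5.25,-1.44,0,0,0,0,100],[-5.25,-1.44,0,0,0,0,100]],
  ],
)

```text
time_s: 1.15
tool_pos: [0.5653, 0.2155, 0.231]
tool_rot: [-3.141, -0.0, 2.706]
force: [-0.4, 0.7, -0.0]
grip_width: 0.0852
```

>>> carry_out(
  targets=[
    [[0,0,0,0,0,0.145,100],[0,0,0,0,0,0.145,100],[0,0,0,0,0,0.145,100],[0,0,0,0,0,0.147,100],[0,0,0,0,0,0,100]],
  ],
)

```text
time_s: 1.78
tool_pos: [0.5641, 0.2168, 0.2309]
tool_rot: [-3.141, -0.0, 2.125]
force: [0.4, -0.4, 0.8]
grip_width: 0.0852
```

```bash
python3 - <<'E'
from h import *
plan([.5643,.2168,.23],np.radians(121.7))
from bench import env
c=env.get_calibration('wrist'); p,d=env.get_image('wrist'); pickle.dump((p,d,c),open('wrist1.pkl','wb'))
cv2.imwrite('pics/wrist1.png',p[:,:,::-1])
E
```

```text
t 1.77 pos [0.5641 0.2168 0.2309] rpy [-3.1409e+00 -2.0000e-04  2.1255e+00] F [ 0.4 -0.4  0.8] w 0.0852
shift cm [-0.01  0.02  0.09]
turn [-0.001 -0.     0.001]
```

View pics/wrist1.png

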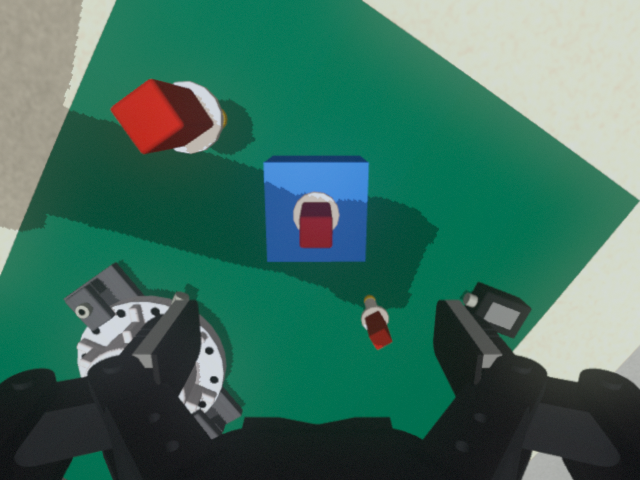

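The wrist view shows the block square in the image (265–368, 157–262), so the yaw is right. The drift's grip is at about (316,228). I'll cross-check the position in this view.

```bash
python3 - <<'E'
from h import *
p,d,c=pickle.load(open('wrist1.pkl','rb')); P=cloud(p,d,c)
hsv=cv2.cvtColor(p,cv2.COLOR_RGB2HSV)
blue=(cv2.inRange(hsv,(100,120,50),(125,255,255))>0)&(abs(P[:,:,2]-.068)<.006)
ys,xs=np.where(blue); print(len(ys),xs.min(),xs.max(),ys.min(),ys.max(),np.nanmedian(P[blue],0))
X=onplane(c,cv2.convexHull(np.stack([xs,ys],1).astype(np.int32))[:,0],.068)
print(cv2.minAreaRect((X[:,:2]*1000).astype(np.float32)))
red=(cv2.inRange(hsv,(0,150,100),(6,255,255))>0)|(cv2.inRange(hsv,(172,150,100),(180,255,255))>0)
red[:,:280]=0;red[:,350:]=0
m=red&(abs(P[:,:,2]-.124)<.006); ys,xs=np.where(m);print(len(ys),xs.min(),xs.max(),ys.min(),ys.max(),np.nanmedian(P[m],0))
X=onplane(c,cv2.convexHull(np.stack([xs,ys],1).astype(np.int32))[:,0],.124)
print(cv2.minAreaRect((X[:,:2]*1000).astype(np.float32)))
E
```

```text
7979 264 367 162 261 [0.55992609 0.22238193 0.06945041]
((563.90966796875, 216.8875274658203), (80.32671356201172, 80.35389709472656), 31.780851364135742)
927 300 331 217 246 [0.56351849 0.21783223 0.12541651]
((563.8082275390625, 217.38803100585938), (20.51018714904785, 19.762378692626953), 31.775970458984375)
```

>>> carry_out(
  targets=[
    [[0,0,4,0,0,0,100],[0,0,4,0,0,0,100],[0,0,4,0,0,0,100],[0,0,3.2,0,0,0,100],[0,0,0,0,0,0,100]],
  ],
)

```text
time_s: 2.45
tool_pos: [0.5619, 0.2163, 0.0767]
tool_rot: [-3.136, -0.002, 2.125]
force: [-0.0, 0.6, 0.7]
grip_width: 0.0848
```

>>> carry_out(
  targets=[
    [[0,0,0,0,0,0,0],[0,0,0,0,0,0,0],[0,0,0,0,0,0,0],[0,0,0,0,0,0,0],[0,0,0,0,0,0,0],[0,0,0,0,0,0,0]],
  ],
)

```text
time_s: 3.2
tool_pos: [0.5649, 0.217, 0.0804]
tool_rot: [3.14, 0.001, 2.124]
force: [-2.0, -0.6, 6.7]
grip_width: 0.0214
```

>>> carry_out(
  targets=[
    [[0,0,0,0,0,0,0],[0,0,0,0,0,0,0]],
  ],
)

```text
time_s: 3.45
tool_pos: [0.5649, 0.217, 0.0804]
tool_rot: [3.14, 0.001, 2.124]
force: [-1.0, 0.0, 6.0]
grip_width: 0.0214
```

>>> carry_out(
  targets=[
    [[0,0,-1,0,0,0,0],[0,0,-2,0,0,0,0],[0,0,-2.5,0,0,0,0],[0,0,-3,0,0,0,0],[0,0,-3,0,0,0,0],[0,0,0,0,0,0,0],[0,0,0,0,0,0,0]],
  ],
)

```text
time_s: 4.32
tool_pos: [0.5636, 0.2167, 0.1934]
tool_rot: [-3.14, -0.0, 2.124]
force: [-0.0, -0.7, -1.4]
grip_width: 0.0215
```

```bash
python3 - <<'E'
from h import *
plan([.5118,-.0078,.19])
from bench import env
for n in ['scene','top']:
    c=env.get_calibration(n); p,d=env.get_image(n); pickle.dump((p,d,c),open(n+'2.pkl','wb'))
    cv2.imwrite(f'pics/{n}2.png',p[:,:,::-1])
s=env.read_state(); print(s['force'],s['wrist_torque'])
E
```

```text
t 4.33 pos [0.5636 0.2167 0.1934] rpy [-3.1403e+00 -4.0000e-04  2.1238e+00] F [-0.  -0.7 -1.4] w 0.0215
shift cm [-16.38 -16.21   0.35]
[-0.53988119  0.77419211 -1.52296582] [-0.01317514 -0.03477115  0.00746888]
```

View pics/scene2.png

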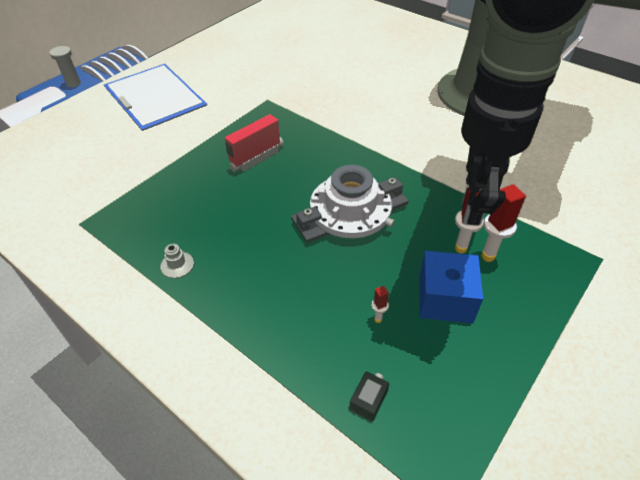

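```bash
python3 - <<'E'
from h import *
tcp=np.array([.5636,.2167,.1934])
for n in ['scene','top']:
    p,d,c=pickle.load(open(n+'2.pkl','rb')); P=cloud(p,d,c)
    print(n,'expected tip',project(c,tcp-[0,0,.0724]).round(1),'yellow top ',project(c,tcp-[0,0,.0584]).round(1),'collar',project(c,tcp-[0,0,.0124]).round(1))
    q=project(c,tcp-[0,0,.06])[0].astype(int)
    if n=='scene':
        hsv=cv2.cvtColor(p,cv2.COLOR_RGB2HSV); y=cv2.inRange(hsv,(15,100,80),(35,255,255))>0
        nn,lab,st,ce=cv2.connectedComponentsWithStats(y.astype(np.uint8))
        for k in range(1,nn):
            if st[k,4]>15 and st[k,4]<2000: print(st[k],ce[k],np.nanmedian(P[lab==k],0))
        a=cv2.resize(p[180:300,420:540],None,fx=5,fy=5,interpolation=cv2.INTER_CUBIC); cv2.imwrite('pics/s2c.png',a[:,:,::-1])
E
```

```text
scene expected tip [[458.7 251. ]] yellow top  [[460.7 244.6]] collar [[467.5 222. ]]
[344 182  16   5  59] [351.59322034 183.71186441] [ 0.49272053 -0.01952707  0.06277526]
[456 245  12   8  60] [460.61666667 249.18333333] [0.57030874 0.22070444 0.13381639]
[482 251  14  11  78] [487.52564103 256.98717949] [0.45867291 0.23445424 0.01838715]
[375 319   7   4  19] [377.68421053 320.78947368] [0.66810856 0.16137055 0.01192288]
top expected tip [[188.1 287. ]] yellow top  [[186.1 286.4]] collar [[179.3 284.1]]
```

View pics/s2c.png

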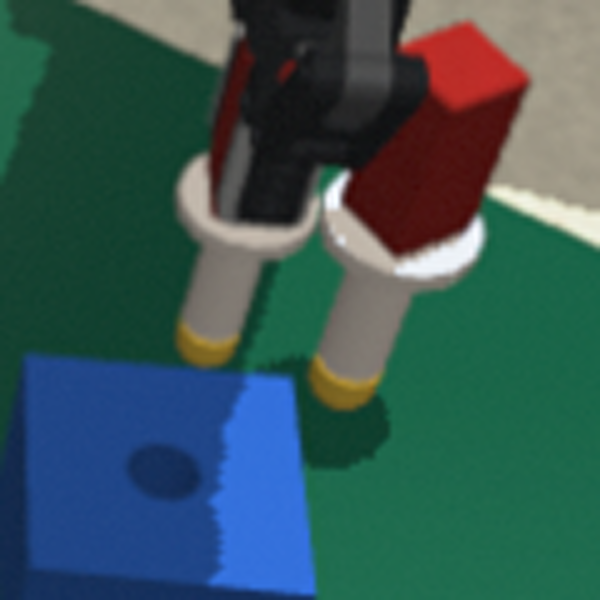

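```bash
python3 - <<'E'
from h import *
plan([.5353,.0070,.180],np.radians(121.7))
E
```

```text
t 4.42 pos [0.5632 0.2166 0.1927] rpy [-3.1389e+00 -9.0000e-04  2.1238e+00] F [-0.5  0.8 -1.5] w 0.0213
shift cm [-16.37 -13.38   1.29]
turn [-0.003 -0.001 -0.   ]
```

>>> carry_out(
  targets=[
    [[-2.73,-2.23,0,0,0,0,0],[-2.73,-2.23,0,0,0,0,0],[-2.73,-2.23,0,0,0,0,0],[-2.73,-2.23,0,0,0,0,0],[-2.73,-2.23,0,0,0,0,0],[-2.73,-2.23,0,0,0,0,0],[0,0,1.2,0,0,0,0],[0,0,0,0,0,0,0]],
  ],
)

```text
time_s: 5.42
tool_pos: [0.5351, 0.0077, 0.1804]
tool_rot: [-3.139, -0.003, 2.124]
force: [-0.5, 0.8, -2.1]
grip_width: 0.0212
```

>>> carry_out(
  targets=[
    [[0,0,0,0,0,0,0],[0,0,0,0,0,0,0]],
  ],
)

```text
time_s: 5.68
tool_pos: [0.5366, 0.008, 0.1824]
tool_rot: [3.141, 0.0, 2.125]
force: [-0.0, -0.6, -1.4]
grip_width: 0.0213
```

```bash
python3 - <<'E'
from h import *
plan([.5353,.0070,.180],np.radians(121.7))
from bench import env
for n in ['scene','top']:
    c=env.get_calibration(n); p,d=env.get_image(n); pickle.dump((p,d,c),open(n+'3.pkl','wb'))
p,d,c=pickle.load(open('scene3.pkl','rb'))
a=cv2.resize(p[110:230,290:430],None,fx=5,fy=5,interpolation=cv2.INTER_CUBIC); cv2.imwrite('pics/s3c.png',a[:,:,::-1])
E
```

```text
t 5.67 pos [0.5366 0.008  0.1824] rpy [3.1414 0.     2.1252] F [-0.  -0.6 -1.4] w 0.0213
shift cm [-0.02 -0.17  0.24]
turn [0.    0.    0.001]
```

View pics/s3c.png

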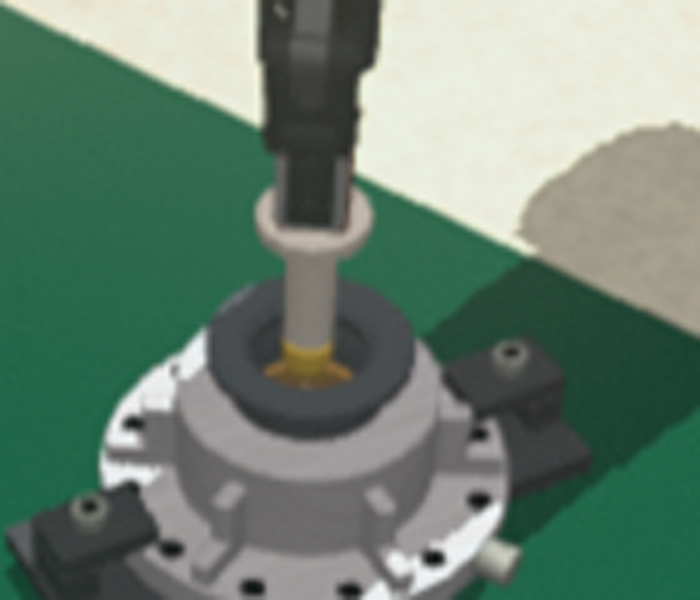

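```bash
python3 - <<'E'
from h import *
p,d,c=pickle.load(open('scene3.pkl','rb'))
f=lambda X:(project(c,X)[0]-[290,110])*5
t=np.array([.5366,.008,.1824])
off=np.array([.0012,.0013,0])
for o in (0*off,off):
  print('tip now',f(t-[0,0,.0724]+o),'contact',f([t[0],t[1],.0943]+o),'centre',f(np.array([.5115,-.0077,.0943])+o),
   'A23',f(np.array([.5115,-.0077,.0943])+o+.020*np.array([.851,.525,0])),'A36',f(np.array([.5115,-.0077,.0943])+o+.036*np.array([.851,.525,0])))
E
```

```text
tip now [301.04670658 368.81166581] contact [299.3058292  403.80350679] centre [306.23960293 343.4957575 ] A23 [301.21882947 383.89973912] A36 [297.09036705 417.13886763]
tip now [302.06446692 372.48296748] contact [300.30725195 407.47241868] centre [307.22728588 346.99926198] A23 [302.21523713 387.51357899] A36 [298.09380765 420.84490869]
```

>>> carry_out(
  targets=[
    [[0,-0.15,0.6,0,0,0,0],[0,0,0.5,0,0,0,0],[0,0,0.2,0,0,0,0],[0,0,0,0,0,0,0],[0,0,0,0,0,0,0]],
  ],
)

```text
time_s: 6.4
tool_pos: [0.5353, 0.0064, 0.1694]
tool_rot: [3.141, 0.0, 2.124]
force: [-0.2, -0.5, -2.3]
grip_width: 0.0213
```

>>> carry_out(
  targets=[
    [[0,0,0.1,0,0,0,0],[0,0,0.1,0,0,0,0],[0,0,0,0,0,0,0]],
  ],
)

```text
time_s: 6.78
tool_pos: [0.5351, 0.0064, 0.1672]
tool_rot: [-3.141, -0.0, 2.124]
force: [-0.1, -0.1, -1.3]
grip_width: 0.0211
```

>>> carry_out(
  targets=[
    [[0,0,0.1,0,0,0,0],[0,0,0.05,0,0,0,0],[0,0,0,0,0,0,0]],
  ],
)

```text
time_s: 7.15
tool_pos: [0.5354, 0.0064, 0.1662]
tool_rot: [3.141, 0.0, 2.124]
force: [-0.3, 0.1, 2.4]
grip_width: 0.0212
```

>>> carry_out(
  targets=[
    [[0,0,0.1,0,0,0,0],[0,0,0.1,0,0,0,0],[0,0,0,0,0,0,0]],
  ],
)

```text
time_s: 7.52
tool_pos: [0.5359, 0.0066, 0.1645]
tool_rot: [3.14, 0.001, 2.124]
force: [-0.7, 0.2, 4.6]
grip_width: 0.0217
```

>>> carry_out(
  targets=[
    [[0,0,-0.8,0,0,0,0],[0,-2.8,0,0,0,0,0],[0,-2.8,0,0,0,0,0],[0,0,0,0,0,0,0],[0,0,0.4,0,0,0,0],[0,0,0.2,0,0,0,0],[0,0,0.2,0,0,0,0],[0,0,0,0,0,0,0]],
  ],
)

```text
time_s: 8.52
tool_pos: [0.4878, -0.0232, 0.1642]
tool_rot: [-3.141, 0.001, 2.124]
force: [-1.5, -1.1, 4.6]
grip_width: 0.0215
```

>>> carry_out(
  targets=[
    [[0,0,-0.8,0,0,0,0],[0,2.8,0,0,0,0,0],[0,2.8,0,0,0,0,0],[0,0,0.4,0,0,0,0],[0,0,0.2,0,0,0,0],[0,0,0.2,0,0,0,0],[0,0,0.2,0,0,0,0],[0,0,0,0,0,0,0]],
  ],
)

```text
time_s: 9.52
tool_pos: [0.5356, 0.0067, 0.1629]
tool_rot: [3.139, -0.0, 2.123]
force: [-1.2, 1.7, 5.2]
grip_width: 0.0214
```

```bash
python3 - <<'E'
from h import *
plan([.5353,.0070,.180],np.radians(121.7))
from bench import env
c=env.get_calibration('scene'); p,d=env.get_image('scene'); pickle.dump((p,d,c),open('scene4.pkl','wb'))
a=cv2.resize(p[110:230,290:430],None,fx=5,fy=5,interpolation=cv2.INTER_CUBIC); cv2.imwrite('pics/s4c.png',a[:,:,::-1])
E
```

```text
t 9.53 pos [0.5356 0.0067 0.1629] rpy [ 3.1389e+00 -1.0000e-04  2.1235e+00] F [-1.2  1.7  5.2] w 0.0214
shift cm [ 0.04 -0.01 -1.71]
turn [ 0.003 -0.    -0.001]
```

View pics/s4c.png

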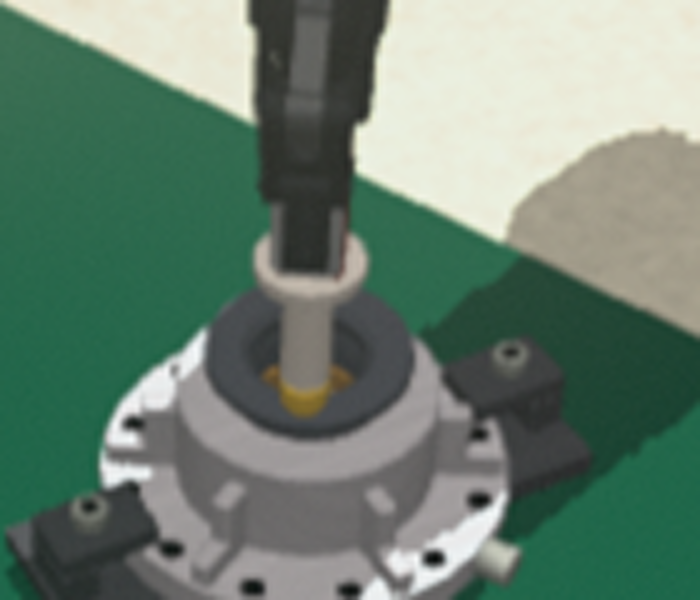

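>>> carry_out(
  targets=[
    [[0,0,-0.8,0,0,0,0],[0,-2.8,0,0,0,0,0],[0,-2.8,0,0,0,0,0],[0,0,0.3,0,0,0,0],[0,0,0.2,0,0,0,0],[0,0,0.2,0,0,0,0],[0,0,0.15,0,0,0,0],[0,0,0,0,0,0,0]],
  ],
)

```text
time_s: 10.58
tool_pos: [0.4871, -0.0234, 0.1618]
tool_rot: [-3.139, 0.001, 2.124]
force: [-4.7, -2.3, 7.6]
grip_width: 0.0215
```

>>> carry_out(
  targets=[
    [[0,0,-0.7,0,0,0,0],[0,2.8,0,0,0,0,0],[0,2.8,0,0,0,0,0],[0,0,0.3,0,0,0,0],[0,0,0.2,0,0,0,0],[0,0,0.2,0,0,0,0],[0,0,0.13,0,0,0,0],[0,0,0,0,0,0,0]],
  ],
)

```text
time_s: 11.58
tool_pos: [0.5362, 0.0068, 0.1618]
tool_rot: [3.137, 0.0, 2.124]
force: [0.7, 2.2, 10.0]
grip_width: 0.0214
```

>>> carry_out(
  targets=[
    [[0,0,0.05,0,0,0,0],[0,0,0,0,0,0,0]],
  ],
)

```text
time_s: 11.82
tool_pos: [0.5363, 0.0068, 0.1616]
tool_rot: [3.137, 0.001, 2.124]
force: [-0.7, 2.5, 10.5]
grip_width: 0.0213
```

>>> carry_out(
  targets=[
    [[0,0,0.05,0,0,0,0],[0,0,0,0,0,0,0]],
  ],
)

```text
time_s: 12.08
tool_pos: [0.5364, 0.0069, 0.1611]
tool_rot: [3.137, 0.001, 2.124]
force: [0.6, 2.0, 10.5]
grip_width: 0.0213
```

>>> carry_out(
  targets=[
    [[0,0,0.05,0,0,0,0],[0,0,0,0,0,0,0]],
  ],
)

```text
time_s: 12.32
tool_pos: [0.5365, 0.007, 0.1607]
tool_rot: [3.137, 0.001, 2.124]
force: [-0.4, 3.5, 10.6]
grip_width: 0.0215
```

>>> carry_out(
  targets=[
    [[0,0,-0.8,0,0,0,0],[0,-2.8,0,0,0,0,0],[0,-2.8,0,0,0,0,0],[0,0,0.3,0,0,0,0],[0,0,0.2,0,0,0,0],[0,0,0.2,0,0,0,0],[0,0,0.1,0,0,0,0],[0,0,0,0,0,0,0]],
  ],
)

```text
time_s: 13.32
tool_pos: [0.4855, -0.0239, 0.1594]
tool_rot: [-3.136, 0.001, 2.124]
force: [-9.5, -1.9, 16.2]
grip_width: 0.0213
```

>>> carry_out(
  targets=[
    [[0,0,-0.8,0,0,0,0],[0,2.6,0,0,0,0,0],[0,2.6,0,0,0,0,0],[0,0,0,0,0,0,0],[0,0,0,0,0,0,0]],
  ],
)

```text
time_s: 13.95
tool_pos: [0.5314, 0.0045, 0.1661]
tool_rot: [-3.141, -0.001, 2.124]
force: [-0.6, -0.2, -0.8]
grip_width: 0.0213
```

```bash
python3 - <<'E'
from h import *
plan([.5115+.0230,-.0077+.0142,.167],np.radians(121.7))
from bench import env
for n in ['scene','top']:
    c=env.get_calibration(n); p,d=env.get_image(n); pickle.dump((p,d,c),open(n+'5.pkl','wb'))
p,d,c=pickle.load(open('scene5.pkl','rb'));a=cv2.resize(p[110:230,290:430],None,fx=5,fy=5,interpolation=cv2.INTER_CUBIC); cv2.imwrite('pics/s5c.png',a[:,:,::-1])
p,d,c=pickle.load(open('top5.pkl','rb'));a=cv2.resize(p[260:380,250:400],None,fx=5,fy=5,interpolation=cv2.INTER_CUBIC); cv2.imwrite('pics/t5c.png',a[:,:,::-1])
E
```

```text
t 13.95 pos [0.5314 0.0045 0.1661] rpy [-3.1408e+00 -5.0000e-04  2.1242e+00] F [-0.6 -0.2 -0.8] w 0.0213
shift cm [ 0.01  0.37 -0.09]
turn [-0.001 -0.001  0.   ]
```

View pics/s5c.png

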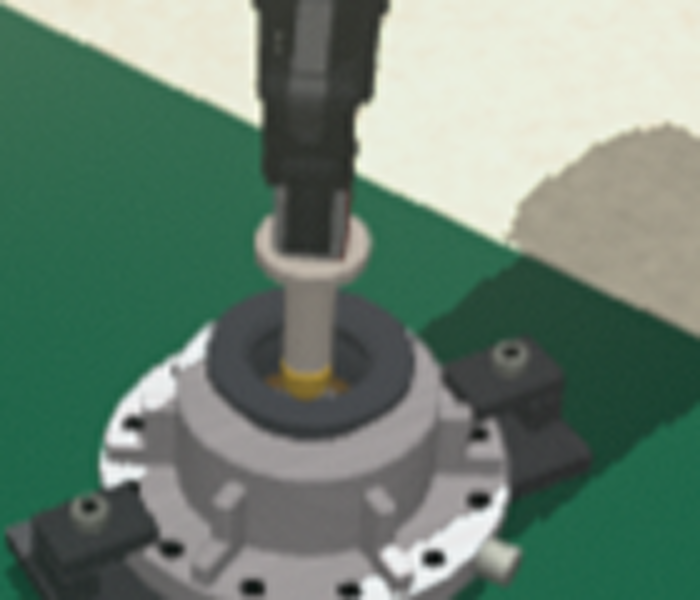

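View pics/t5c.png

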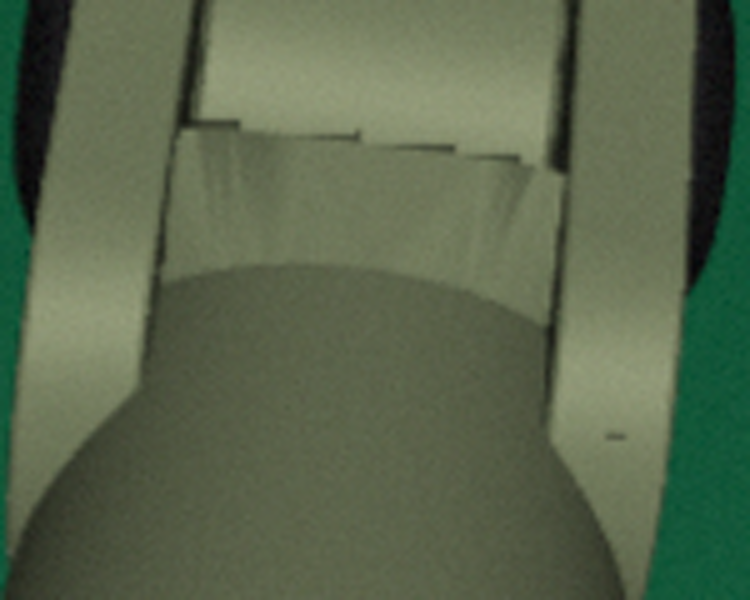

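>>> carry_out(
  targets=[
    [[0,0.4,0.2,0,0,0,0],[0,0,0.2,0,0,0,0],[0,0,0.1,0,0,0,0],[0,0,0,0,0,0,0]],
  ],
)

```text
time_s: 14.55
tool_pos: [0.5355, 0.0064, 0.1619]
tool_rot: [3.141, 0.001, 2.124]
force: [0.0, 0.5, 1.9]
grip_width: 0.0213
```

>>> carry_out(
  targets=[
    [[0,0,0.05,0,0,0,0],[0,0,0,0,0,0,0]],
  ],
)

```text
time_s: 14.8
tool_pos: [0.5355, 0.0064, 0.1616]
tool_rot: [3.141, 0.001, 2.124]
force: [-0.7, 0.2, 4.5]
grip_width: 0.0213
```

>>> carry_out(
  targets=[
    [[0,0,0.1,0,0,0,0],[0,0,0.05,0,0,0,0],[0,0,0,0,0,0,0]],
  ],
)

```text
time_s: 15.18
tool_pos: [0.5358, 0.0064, 0.1609]
tool_rot: [3.14, 0.001, 2.124]
force: [-1.6, -0.1, 10.3]
grip_width: 0.0215
```

>>> carry_out(
  targets=[
    [[0,0,0.05,0,0,0,0],[0,0,0,0,0,0,0]],
  ],
)

```text
time_s: 15.42
tool_pos: [0.5359, 0.0064, 0.1606]
tool_rot: [3.14, 0.001, 2.124]
force: [-2.1, -0.1, 11.1]
grip_width: 0.0213
```

>>> carry_out(
  targets=[
    [[0,0,0.05,0,0,0,0],[0,0,0.05,0,0,0,0],[0,0,0,0,0,0,0]],
  ],
)

```text
time_s: 15.8
tool_pos: [0.5362, 0.0065, 0.16]
tool_rot: [3.139, 0.002, 2.124]
force: [-2.4, 0.6, 12.9]
grip_width: 0.0213
```

>>> carry_out(
  targets=[
    [[0,0,0.05,0,0,0,0],[0,0,0,0,0,0,0]],
  ],
)

```text
time_s: 16.05
tool_pos: [0.5363, 0.0064, 0.1597]
tool_rot: [3.139, 0.002, 2.124]
force: [-2.3, 0.9, 15.4]
grip_width: 0.0214
```

>>> carry_out(
  targets=[
    [[0,0,0.05,0,0,0,0],[0,0,0,0,0,0,0]],
  ],
)

```text
time_s: 16.3
tool_pos: [0.5364, 0.0064, 0.1595]
tool_rot: [3.139, 0.002, 2.124]
force: [-3.1, 1.1, 16.7]
grip_width: 0.021
```

>>> carry_out(
  targets=[
    [[0,0,-0.9,0,0,0,0],[0,-2.75,0,0,0,0,0],[0,-2.75,0,0,0,0,0],[0,0,0,0,0,0,0],[0,0,0.3,0,0,0,0],[0,0,0.2,0,0,0,0],[0,0,0.1,0,0,0,0],[0,0,0,0,0,0,0]],
  ],
)

```text
time_s: 17.3
tool_pos: [0.4892, -0.0224, 0.1607]
tool_rot: [3.141, 0.001, 2.124]
force: [-2.0, 0.1, 6.7]
grip_width: 0.0213
```

>>> carry_out(
  targets=[
    [[0,0,0.1,0,0,0,0],[0,0,0.05,0,0,0,0],[0,0,0,0,0,0,0]],
  ],
)

```text
time_s: 17.68
tool_pos: [0.4892, -0.0225, 0.16]
tool_rot: [3.141, 0.002, 2.124]
force: [-3.9, 0.2, 12.9]
grip_width: 0.0211
```

>>> carry_out(
  targets=[
    [[0,0,0.05,0,0,0,0],[0,0,0,0,0,0,0]],
  ],
)

```text
time_s: 17.92
tool_pos: [0.4892, -0.0226, 0.1598]
tool_rot: [3.141, 0.002, 2.124]
force: [-5.3, -0.2, 15.1]
grip_width: 0.0213
```

>>> carry_out(
  targets=[
    [[0,0,0.05,0,0,0,0],[0,0,0,0,0,0,0],[0,0,0,0,0,0,0]],
  ],
)

```text
time_s: 18.3
tool_pos: [0.4893, -0.0226, 0.1596]
tool_rot: [3.141, 0.002, 2.124]
force: [-5.9, 0.2, 17.9]
grip_width: 0.021
```

>>> carry_out(
  targets=[
    [[0,0,-0.9,0,0,0,0],[0,2.65,0,0,0,0,0],[0,2.65,0,0,0,0,0],[0,0,0,0,0,0,0],[0,0,0.3,0,0,0,0],[0,0,0.2,0,0,0,0],[0,0,0.1,0,0,0,0],[0,0,0,0,0,0,0]],
  ],
)

```text
time_s: 19.3
tool_pos: [0.5329, 0.0052, 0.1608]
tool_rot: [-3.141, -0.0, 2.123]
force: [-2.6, -0.0, 3.1]
grip_width: 0.0213
```

>>> carry_out(
  targets=[
    [[0,0,0.1,0,0,0,0],[0,0,0.05,0,0,0,0],[0,0,0,0,0,0,0]],
  ],
)

```text
time_s: 19.68
tool_pos: [0.5331, 0.0052, 0.1601]
tool_rot: [-3.141, 0.0, 2.124]
force: [-4.1, 0.6, 10.6]
grip_width: 0.0214
```

>>> carry_out(
  targets=[
    [[0,0,0.05,0,0,0,0],[0,0,0.05,0,0,0,0],[0,0,0,0,0,0,0]],
  ],
)

```text
time_s: 20.05
tool_pos: [0.5333, 0.0052, 0.1597]
tool_rot: [3.141, 0.001, 2.124]
force: [-5.0, 0.8, 15.7]
grip_width: 0.021
```

>>> carry_out(
  targets=[
    [[0,0,-0.9,0,0,0,0],[1.3,-1.25,0,0,0,0,0],[1.3,-1.25,0,0,0,0,0],[0,0,0,0,0,0,0],[0,0,0.3,0,0,0,0],[0,0,0.2,0,0,0,0],[0,0,0.1,0,0,0,0],[0,0,0,0,0,0,0]],
  ],
)

```text
time_s: 21.05
tool_pos: [0.499, 0.0142, 0.1611]
tool_rot: [3.141, 0.0, 2.124]
force: [-0.5, -1.2, -1.1]
grip_width: 0.0212
```

>>> carry_out(
  targets=[
    [[0,0,0.1,0,0,0,0],[0,0,0.05,0,0,0,0],[0,0,0,0,0,0,0]],
  ],
)

```text
time_s: 21.42
tool_pos: [0.4991, 0.0142, 0.1604]
tool_rot: [3.141, 0.001, 2.124]
force: [-1.4, -0.6, 5.7]
grip_width: 0.0212
```

>>> carry_out(
  targets=[
    [[0,0,0.1,0,0,0,0],[0,0,0.1,0,0,0,0],[0,0,0,0,0,0,0]],
  ],
)

```text
time_s: 21.8
tool_pos: [0.4993, 0.0142, 0.1596]
tool_rot: [3.14, 0.002, 2.124]
force: [-5.3, -0.1, 16.2]
grip_width: 0.0213
```

>>> carry_out(
  targets=[
    [[0,0,-0.9,0,0,0,0],[-2.6,0,0,0,0,0,0],[-2.6,0,0,0,0,0,0],[0,0,0,0,0,0,0],[0,0,0.3,0,0,0,0],[0,0,0.2,0,0,0,0],[0,0,0.15,0,0,0,0],[0,0,0,0,0,0,0]],
  ],
)

```text
time_s: 22.8
tool_pos: [0.5253, -0.0293, 0.1607]
tool_rot: [-3.141, -0.0, 2.125]
force: [-2.5, 0.9, 5.9]
grip_width: 0.0212
```

>>> carry_out(
  targets=[
    [[0,0,0.1,0,0,0,0],[0,0,0.05,0,0,0,0],[0,0,0,0,0,0,0]],
  ],
)

```text
time_s: 23.18
tool_pos: [0.5254, -0.0294, 0.16]
tool_rot: [3.141, 0.0, 2.125]
force: [-4.2, 0.9, 11.8]
grip_width: 0.0212
```

>>> carry_out(
  targets=[
    [[0,0,0.05,0,0,0,0],[0,0,0.05,0,0,0,0],[0,0,0,0,0,0,0]],
  ],
)

```text
time_s: 23.55
tool_pos: [0.5255, -0.0294, 0.1596]
tool_rot: [3.141, 0.001, 2.125]
force: [-6.1, 0.1, 15.6]
grip_width: 0.0215
```

>>> carry_out(
  targets=[
    [[0,0,0.06,0,0,0,0],[0,0,0,0,0,0,0],[0,0,0,0,0,0,0]],
  ],
)

```text
time_s: 23.92
tool_pos: [0.5255, -0.0295, 0.1594]
tool_rot: [3.141, 0.001, 2.125]
force: [-6.7, 0.6, 20.4]
grip_width: 0.0214
```

>>> carry_out(
  targets=[
    [[0,0,-0.8,0,0,0,0],[0,0,-1.5,0,0,0,0],[0,0,-1.5,0,0,0,0],[0,0,0,0,0,0,0],[0,0,0,0,0,0,0]],
  ],
)

```text
time_s: 24.55
tool_pos: [0.5258, -0.0299, 0.1947]
tool_rot: [-3.141, -0.0, 2.124]
force: [0.4, 0.4, -1.7]
grip_width: 0.0215
```

```bash
python3 - <<'E'
from h import *
plan([.5643,.2169,.196],np.radians(121.7))
E
```

```text
t 24.55 pos [ 0.5258 -0.0299  0.1947] rpy [-3.1415e+00 -2.0000e-04  2.1238e+00] F [ 0.4  0.4 -1.7] w 0.0215
shift cm [18.97 16.24 -0.13]
turn [-0. -0. -0.]
```

>>> carry_out(
  targets=[
    [[3.16,2.7,0,0,0,0,0],[3.16,2.7,0,0,0,0,0],[3.16,2.7,0,0,0,0,0],[3.16,2.7,0,0,0,0,0],[3.16,2.7,0,0,0,0,0],[3.17,2.74,0,0,0,0,0],[0,0,0,0,0,0,0],[0,0,0,0,0,0,0]],
  ],
)

```text
time_s: 25.55
tool_pos: [0.5638, 0.2164, 0.194]
tool_rot: [-3.14, -0.0, 2.124]
force: [-1.9, -0.5, -2.3]
grip_width: 0.0213
```

```bash
python3 - <<'E'
from h import *
plan([.5643,.2169,.196],np.radians(121.7))
from bench import env
for n in ['scene','top']:
    c=env.get_calibration(n); p,d=env.get_image(n); pickle.dump((p,d,c),open(n+'6.pkl','wb'))
p,d,c=pickle.load(open('scene6.pkl','rb'));P=cloud(p,d,c)
cv2.imwrite('pics/scene6.png',p[:,:,::-1])
a=cv2.resize(p[110:230,290:430],None,fx=5,fy=5,interpolation=cv2.INTER_CUBIC); cv2.imwrite('pics/s6c.png',a[:,:,::-1])
a=cv2.resize(p[180:300,420:540],None,fx=5,fy=5,interpolation=cv2.INTER_CUBIC); cv2.imwrite('pics/s6d.png',a[:,:,::-1])
p0,d0,_=pickle.load(open('scene2.pkl','rb'));
for n in ['scene','top']:
    p,d,c=pickle.load(open(n+'6.pkl','rb'));P=cloud(p,d,c)
    off=[.0012,.0013] if n=='scene' else [-.001,-.0012]
    rr=np.hypot(P[:,:,0]-.5115-off[0],P[:,:,1]+.0077-off[1])
    m=(rr>.0235)&(rr<.033)&(P[:,:,2]>.08); X=P[m]
    A=np.c_[X[:,:2]-X[:,:2].mean(0),np.ones(len(X))]; k=np.linalg.lstsq(A,X[:,2],rcond=None)[0]
    f=(rr>.038)&(rr<.044)&(P[:,:,2]>.068)&(P[:,:,2]<.08)
    print(n,len(X),'plane',k.round(4),'face z',np.nanmedian(P[f][:,2]),'flange top above face mm',(k[2]-np.nanmedian(P[f][:,2]))*1e3)
    q,_,_=pickle.load(open(n+'2.pkl','rb')); 
E
```

```text
t 25.55 pos [0.5638 0.2164 0.194 ] rpy [-3.1397 -0.      2.124 ] F [-1.9 -0.5 -2.3] w 0.0213
shift cm [ 0.02  0.07 -0.2 ]
turn [-0.002 -0.    -0.   ]
scene 429 plane [ 0.0037 -0.0018  0.0892] face z 0.07506162888647805 flange top above face mm 14.135382277396898
top 605 plane [-0.002  -0.0078  0.0882] face z 0.07411333461918257 flange top above face mm 14.085902236374222
```

View pics/s6c.png

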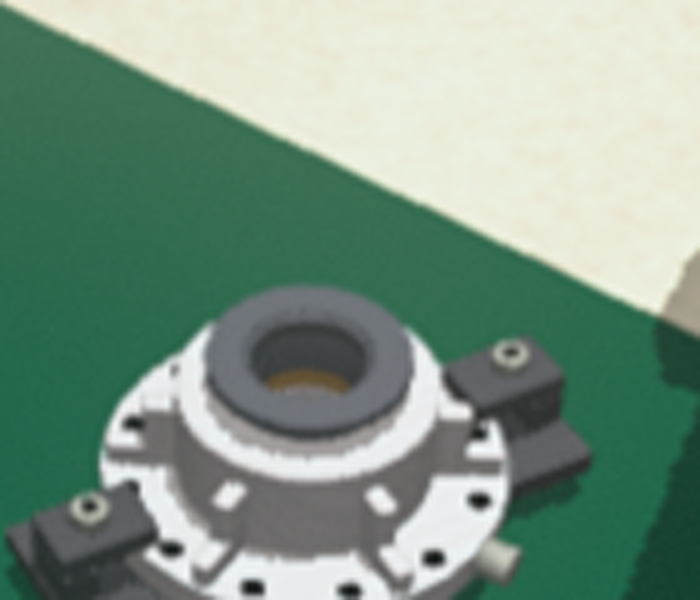

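View pics/s6d.png

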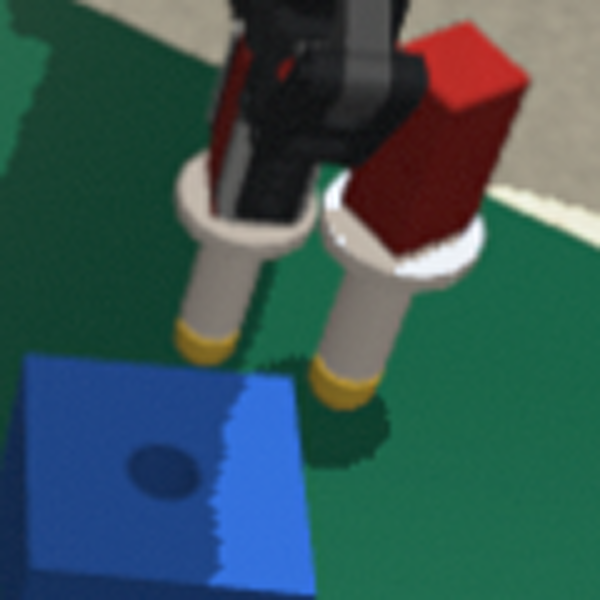

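The cup looks square in the bore, with its flange underside about 9 mm above the face. The drift is held upright. For certainty I'll go back and hold one more firm push over the spigot wall before putting the drift away.

```bash
python3 - <<'E'
from h import *
plan([.5246,-.0290,.1675],np.radians(121.7))
E
```

```text
t 25.65 pos [0.5641 0.2157 0.1945] rpy [-3.1405 -0.      2.1225] F [-0.3  0.8 -1.8] w 0.0213
shift cm [-18.77 -16.19   2.71]
turn [-0.001 -0.    -0.002]
```

>>> carry_out(
  targets=[
    [[-3.13,-2.71,0,0,0,0,0],[-3.13,-2.71,0,0,0,0,0],[-3.13,-2.71,0,0,0,0,0],[-3.13,-2.71,0,0,0,0,0],[-3.13,-2.71,0,0,0,0,0],[-3.13,-2.71,0,0,0,0,0],[0,0,0,0,0,0,0],[0,0,0,0,0,0,0]],
  ],
)

```text
time_s: 26.65
tool_pos: [0.5244, -0.0288, 0.195]
tool_rot: [3.141, -0.0, 2.122]
force: [0.2, 0.3, -0.3]
grip_width: 0.0211
```

>>> carry_out(
  targets=[
    [[0,0,1,0,0,0,0],[0,0,1,0,0,0,0],[0,0,0.7,0,0,0,0],[0,0,0.3,0,0,0,0],[0,0,0.2,0,0,0,0],[0,0,0,0,0,0,0],[0,0,0,0,0,0,0]],
  ],
)

```text
time_s: 27.52
tool_pos: [0.5249, -0.0284, 0.1631]
tool_rot: [3.141, 0.0, 2.124]
force: [-0.1, -0.4, -0.8]
grip_width: 0.0214
```

>>> carry_out(
  targets=[
    [[0,0,0.1,0,0,0,0],[0,0,0.1,0,0,0,0],[0,0,0.1,0,0,0,0],[0,0,0,0,0,0,0]],
  ],
)

```text
time_s: 28.02
tool_pos: [0.525, -0.0285, 0.1606]
tool_rot: [3.141, 0.001, 2.124]
force: [-0.9, -1.0, 5.3]
grip_width: 0.0213
```

>>> carry_out(
  targets=[
    [[0,0,0.1,0,0,0,0],[0,0,0.1,0,0,0,0],[0,0,0,0,0,0,0],[0,0,0,0,0,0,0]],
  ],
)

```text
time_s: 28.52
tool_pos: [0.5252, -0.0286, 0.1599]
tool_rot: [3.14, 0.002, 2.124]
force: [-4.2, 1.7, 13.9]
grip_width: 0.0213
```

>>> carry_out(
  targets=[
    [[0,0,0.04,0,0,0,0],[0,0,0.04,0,0,0,0],[0,0,0,0,0,0,0],[0,0,0,0,0,0,0]],
  ],
)

```text
time_s: 29.02
tool_pos: [0.5252, -0.0286, 0.1595]
tool_rot: [3.14, 0.002, 2.124]
force: [-4.7, 0.3, 17.4]
grip_width: 0.0212
```

>>> carry_out(
  targets=[
    [[0,0,0,0,0,0,0],[0,0,0,0,0,0,0]],
  ],
)

```text
time_s: 29.28
tool_pos: [0.5253, -0.0286, 0.1596]
tool_rot: [3.14, 0.002, 2.124]
force: [-4.6, 1.0, 17.3]
grip_width: 0.0215
```

>>> carry_out(
  targets=[
    [[0,0,0,0,0,0,0],[0,0,0,0,0,0,0]],
  ],
)

```text
time_s: 29.52
tool_pos: [0.5253, -0.0286, 0.1596]
tool_rot: [3.14, 0.002, 2.124]
force: [-5.1, 1.7, 16.9]
grip_width: 0.0215
```

>>> carry_out(
  targets=[
    [[0,0,0.03,0,0,0,0],[0,0,0,0,0,0,0],[0,0,0,0,0,0,0]],
  ],
)

```text
time_s: 29.9
tool_pos: [0.5253, -0.0286, 0.1594]
tool_rot: [3.14, 0.002, 2.124]
force: [-5.4, -0.5, 19.1]
grip_width: 0.0212
```

>>> carry_out(
  targets=[
    [[0,0,-0.6,0,0,0,0],[0,0,-1.5,0,0,0,0],[0,0,-1.7,0,0,0,0],[0,0,0,0,0,0,0],[0,0,0,0,0,0,0]],
  ],
)

```text
time_s: 30.52
tool_pos: [0.5245, -0.0283, 0.1944]
tool_rot: [-3.141, -0.0, 2.124]
force: [-0.0, -0.6, -2.3]
grip_width: 0.0214
```

```bash
python3 - <<'E'
from h import *
plan([.5643,.2169,.196],np.radians(121.7))
E
```

```text
t 30.52 pos [ 0.5245 -0.0283  0.1944] rpy [-3.1412e+00 -4.0000e-04  2.1238e+00] F [-0.  -0.6 -2.3] w 0.0214
shift cm [18.78 16.27 -0.16]
turn [-0. -0. -0.]
```

>>> carry_out(
  targets=[
    [[3.13,2.71,0,0,0,0,0],[3.13,2.71,0,0,0,0,0],[3.13,2.71,0,0,0,0,0],[3.13,2.71,0,0,0,0,0],[3.13,2.71,0,0,0,0,0],[3.13,2.71,0,0,0,0,0],[0,0,0,0,0,0,0],[0,0,0,0,0,0,0]],
  ],
)

```text
time_s: 31.52
tool_pos: [0.5637, 0.2164, 0.1938]
tool_rot: [-3.14, -0.0, 2.124]
force: [0.1, 0.2, -1.2]
grip_width: 0.0214
```

>>> carry_out(
  targets=[
    [[0,0,1.5,0,0,0,0],[0,0,1.5,0,0,0,0],[0,0,1,0,0,0,0],[0,0,0,0,0,0,0],[0,0,0,0,0,0,0]],
  ],
)

```text
time_s: 32.15
tool_pos: [0.5647, 0.2168, 0.155]
tool_rot: [3.141, 0.0, 2.124]
force: [0.5, 0.2, -0.5]
grip_width: 0.0218
```

```bash
python3 - <<'E'
from h import *
plan([.5645,.2169,.0804],np.radians(121.7))
from bench import env
p,d=env.get_image('scene');a=cv2.resize(p[200:320,400:520],None,fx=5,fy=5,interpolation=cv2.INTER_CUBIC); cv2.imwrite('pics/s7.png',a[:,:,::-1])
c=env.get_calibration('scene')
for z in (.068,.0826): print(z,(project(c,[.5639+.0013,.2169+.0012,z])[0]-[400,200])*5)
E
```

```text
t 32.15 pos [0.5647 0.2168 0.155 ] rpy [3.1412e+00 1.0000e-04 2.1236e+00] F [ 0.5  0.2 -0.5] w 0.0218
shift cm [ 0.02 -0.02  7.46]
turn [ 0.  0. -0.]
0.068 [260.44533686 375.08421569]
0.0826 [269.63619998 344.86956318]
```

View pics/s7.png

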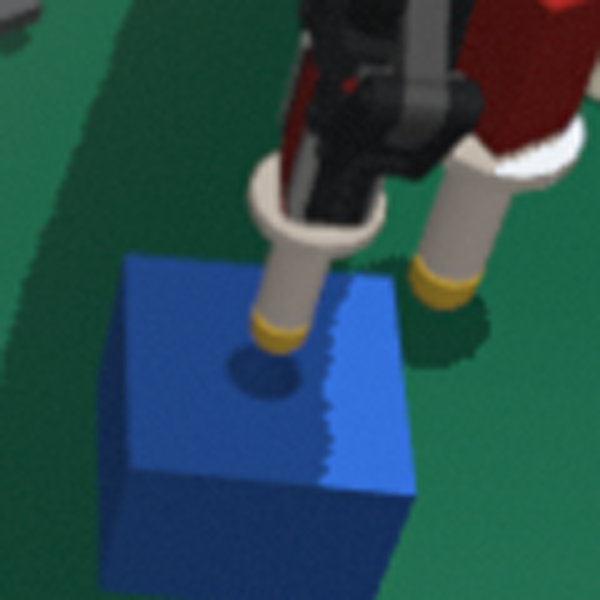

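The tip sits over the hole: tip about (277,350) and hole centre (264,372) in the crop. That leaves about 1 mm of error to the right, so I'll correct slightly and lower.

>>> carry_out(
  targets=[
    [[-0.06,0,0.5,0,0,0,0],[0,0,0.8,0,0,0,0],[0,0,0.7,0,0,0,0],[0,0,0,0,0,0,0]],
  ],
)

```text
time_s: 32.7
tool_pos: [0.564, 0.2162, 0.1337]
tool_rot: [-3.14, -0.001, 2.124]
force: [-0.2, -0.3, -0.9]
grip_width: 0.0217
```

>>> carry_out(
  targets=[
    [[0,0,1,0,0,0,0],[0,0,1.2,0,0,0,0],[0,0,1.2,0,0,0,0],[0,0,1,0,0,0,0],[0,0,0.5,0,0,0,0],[0,0,0,0,0,0,0],[0,0,0,0,0,0,0]],
  ],
)

```text
time_s: 33.58
tool_pos: [0.5651, 0.2164, 0.0862]
tool_rot: [3.141, 0.0, 2.124]
force: [-0.8, 0.2, -1.5]
grip_width: 0.0215
```

>>> carry_out(
  targets=[
    [[0,0,0.3,0,0,0,0],[0,0,0.2,0,0,0,0],[0,0,0.1,0,0,0,0],[0,0,0,0,0,0,0]],
  ],
)

```text
time_s: 34.08
tool_pos: [0.5648, 0.2164, 0.0804]
tool_rot: [3.141, 0.0, 2.124]
force: [-3.0, -1.4, 5.2]
grip_width: 0.0215
```

Seated, with 5 N of collar contact. I'll open the gripper slowly and withdraw.

>>> carry_out(
  targets=[
    [[0,0,0,0,0,0,20],[0,0,0,0,0,0,32],[0,0,0,0,0,0,60],[0,0,0,0,0,0,100],[0,0,0,0,0,0,100],[0,0,0,0,0,0,100],[0,0,0,0,0,0,100]],
  ],
)

```text
time_s: 34.95
tool_pos: [0.5647, 0.2163, 0.0798]
tool_rot: [-3.142, -0.0, 2.124]
force: [0.5, -0.1, -0.5]
grip_width: 0.0853
```

>>> carry_out(
  targets=[
    [[0,0,-2,0,0,0,100],[0,0,-3,0,0,0,100],[0,0,-5,0,0,0,100],[0,0,-5,0,0,0,100],[0,0,0,0,0,0,100],[0,0,0,0,0,0,100]],
  ],
)

```text
time_s: 35.7
tool_pos: [0.5645, 0.2163, 0.2294]
tool_rot: [-3.141, -0.0, 2.124]
force: [0.1, -0.0, -0.2]
grip_width: 0.0856
```

```bash
python3 - <<'E'
from h import *
from bench import env
s=env.read_state(); print(s['time_s'],s['tool_pos'],s['force'],s['grip_width'])
for n in ['wrist','scene','top']:
    c=env.get_calibration(n); p,d=env.get_image(n); cv2.imwrite(f'pics/{n}8.png',p[:,:,::-1]); P=cloud(p,d,c)
    hsv=cv2.cvtColor(p,cv2.COLOR_RGB2HSV)
    red=(cv2.inRange(hsv,(0,150,60),(6,255,255))>0)|(cv2.inRange(hsv,(172,150,60),(180,255,255))>0)
    m=red&(np.hypot(P[:,:,0]-.564,P[:,:,1]-.217)<.03)
    print(n,m.sum(),'grip top z',np.nanpercentile(P[m][:,2],[90,97]) if m.sum() else '')
    if n!='wrist':
        off=[.0012,.0013] if n=='scene' else [-.001,-.0012]
        rr=np.hypot(P[:,:,0]-.5115-off[0],P[:,:,1]+.0077-off[1])
        m=(rr>.0235)&(rr<.033)&(P[:,:,2]>.08); X=P[m]
        if len(X)>50:
            k=np.linalg.lstsq(np.c_[X[:,:2]-X[:,:2].mean(0),np.ones(len(X))],X[:,2],rcond=None)[0]; print('cup plane',len(X),k)
E
```

```text
35.7 [0.56448154 0.21628117 0.2294342 ] [ 0.12891293 -0.03359346 -0.16215349] 0.08556850672194148
wrist 933 grip top z [0.12617079 0.12659287]
scene 496 grip top z [0.12522358 0.12609476]
cup plane 432 [-0.00068467 -0.0003572   0.08906194]
top 166 grip top z [0.12530066 0.12662295]
cup plane 604 [0.00011683 0.00049029 0.08836032]
```

View pics/wrist8.png

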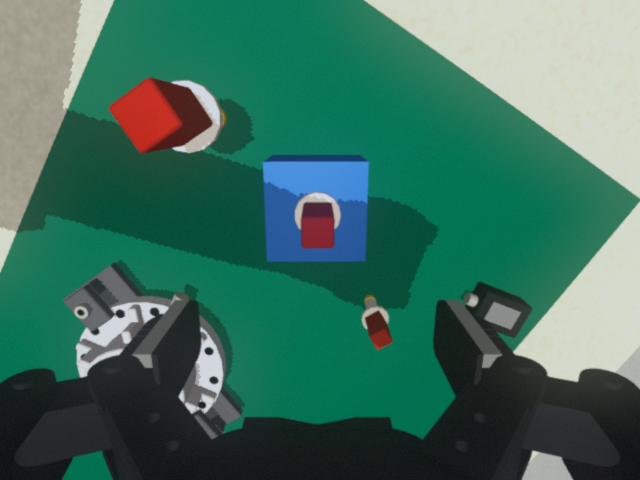

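View pics/scene8.png

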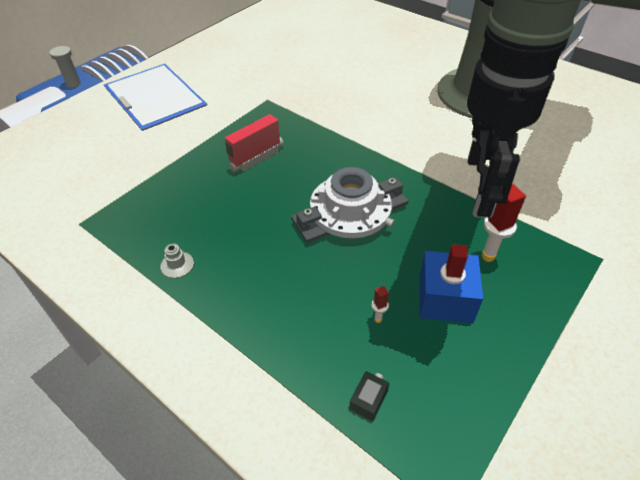

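```bash
python3 -c "
from bench import env
print(env.job_done())"
```

```text
the job is handed in; nothing more can be done
None
```

The cup is down in its bore and square, the drift is back in its block, and I handed the job in at about 36 s. No verdict was reported, so the result is from my own readings.

- **Tapping:** I alternated taps on opposite sides of the flange. Most steps were about 0.8 to 2.3 mm per side by the drift's readings. The cup leaned at most about 0.03 rad by those same readings.
- **Bottoming:** pressed with 17 to 19 N, all four sides stopped at the same level within about 0.2 mm. That puts the flange underside about 9 mm above the face. No sensor shows the spacer itself, so bottoming is inferred from the hard stop.
- **Firm push:** I held about 19 N and finished at about 20.5 N on the bottomed cup, with no further sinking.
- **Peak force:** the highest reading was about 22 N vertical, roughly 23 N with the sideways part. Some end-of-move readings jumped by a newton or two, so I had little margin to 25 N there.
- **Last checks:** the depth pictures showed the flange level within about 0.001 rad. The drift's grip top was at its starting height of about 0.126 m. The bystanders looked unmoved, and the gripper was open and clear of everything.

**Disagreements:** the scene and top cameras differed by about 2.5 mm sideways; I averaged them and the wrist camera agreed with the average. The cup's drop read 5.9 mm from the drift but 5.0 to 5.5 mm from depth. During B's third tap there was an unexpected sideways force of about 9.5 N, so I backed off and continued at a smaller radius.

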